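# Switch the ball feeder to its other chute

## Robot

A 6-joint arm with a two-finger parallel gripper is mounted at the origin on the work surface. World frame = base frame: x ahead of the robot, y to its left, z up, the work surface at z = 0. Lengths are in m, angles in rad, forces in N, time in s.
With the tool pointing down it reaches from about 0.375 to 0.825 m from the base axis. Payload 5.5 kg.
Tool frame: the origin (TCP) lies midway between the tips of the shut fingers; the grasp point (between the pads) lies 19 mm behind it (env.pinch_z is the distance from the TCP to the grasp point, in m); x points along the fingers, y is the direction in which the jaws open and shut, and the axes are right-handed (so a half turn about x gives the same grasp; the last joint's range is limited). The gripper opens to 85 mm and grips with 20 to 120 N. Pads are 22 mm wide; open, the fingers measure 114 mm over their backs; the gripper's body (76 mm by 85 mm) begins 54 mm behind the grasp point. The pads swing forward as they close: fully open they stand 13 mm farther back than shut.
Start: joints at [1.262, 0.314, -0.047, 1.21, 0, 1.571], TCP at [0.182, 0.572, 0.231] pointing down, gripper open.
Joint ranges: [-2.67, 2.67], [-0.69, 1.73], [-1.03, 1.25], [-2.08, 2.16], [-1.42, 1.45], [-3.14, 3.14]. Speed limits (rad/s): [2.39, 2.39, 3.01, 3.14, 3.14, 3.14].

## Interface

Orientations are given as a 3x3 rotation matrix whose columns are the frame's x, y, z axes.
In Python, from plant import env gives the robot as it stands.
- The arm moves only by the shell command python3 -m handwheel 'ROWS' [OPENING] [FORCE]. ROWS is JSON, a list of rows, each a list of 4 numbers: the shift along the world's x, y, z in m, then the turn about the world's z in rad. A call has 1 to 20 rows; each row shifts and turns the commanded pose from where the row before left it; what a row does not reach is not made up. A row lasts 1/10 s, in which the tool goes at most 50 mm and 8.59 degrees, less where a joint would pass 70% of its speed; a pose out of reach is approached as far as the arm can. A call with a gripper value outside its range is refused whole. OPENING is the closure, from -1 (fully open) to 1 (shut), set as the call begins (- or left out, the last holds). The fingers move at their own pace and stop on an object; FORCE is the grip in N (left out, the last holds). Time passes only in rows, so rows that do not move let the fingers close. It gives the time, the measured TCP pose, the force and the opening at its end, in the units of the state.
- env.read_state(): the state, without advancing time (a new reading comes with each control period).
- env.get_image(name): name is "side" or "top"; returns a dict with "img" (420x560x3 uint8, red, green, blue), "z_map" (420x560 float32, m along the optical axis (not along the pixel's ray), 0 where there is no reading), "intrinsics" (3x3 intrinsics, pixels), "view" (4x4, takes a point from world to camera coordinates). Camera axes: x right, y down, z forward; pixel columns grow to the right and rows downward; lengths in m; the calibration is good to about 2 mm. A picture is of the moment at which its call begins.
- env.hand_in(): hands the job in, once; it reports no verdict.
Trained networks look in a picture, given as the dict that the camera call returned (one of the last four; its "shot" number tells which), for a name from the list of things; names that differ only in an ending like _2 or _b are one class to them, and where a whole thing is asked for, a point or a joint stands for the part that bears it (a point fixed in the world has none). Each returns a list of dicts, best first, with "confidence" (0 to 1); they miss things now and then, are a little off and sometimes report something else, mostly with a low value. They report only what shows in the picture. A call takes as long as a camera call.
- env.cut_out(picture, target): "mask" (420x560 bool, what is visible of it) and "rect" ([left, top, right, bottom] in pixels, round what is visible of it).
The state is a dict: "t": time; "joint_pos": joint angles; "joint_vel": joint speeds; "joint_efforts": joint torques, N m; "eef_pos": TCP position; "eef_rot": TCP orientation; "wrist_force": force on the tool from outside, world axes, zero at the start; "wrist_torque": the same for the moment, N m; "width": finger opening in m.
Only numpy, scipy, OpenCV 4.12 (cv2) and the standard library are available. Lean on these libraries where they do the work, as an engineer would, in place of code of your own. Each camera call takes 0.05 s, during which the arm holds its last target. There are 200 camera calls.

## Task

Press the raised end of the feeder's rocker gate down until the gate has tipped fully over to its other side, and only then push the release pin sideways to open it fully, so that all three steel balls run down the other chute and come to rest in the tray that the gate was not set to at the start. Leave the gate tipped that way and the release open; do not touch or lift the balls, and leave the tools and offcuts on the bench alone.

Things in the scene. Friction and masses are not known exactly. Their poses are not given: they have to be found in the camera images.
- feeder: fixed sheet-metal ball feeder. Origin: on the bench under the middle of the gate's pivot. z up, x away from the robot (yaw varies), y to its own left. An inlet ramp, 42 mm wide, runs down from x = +190 to x = +28 mm (floor 192 to 172 mm high), three balls wait on it. Below its lip lies the rocker gate (pivot along x, 130 mm high); off each gate end a chute leads to a tray.
- gate (a joint): rad. Rocker gate: steel trough, 300 mm long along the feeder's y, seesawing on a mid pivot. +0.25: fully tipped left (left end down, balls run to the left tray); -0.25: fully right. A dark round weight over the pivot (40 mm across, 40 mm tall, top 115 mm above the pivot) makes it fall to one stop or the other; it starts tipped to either (may still be falling in the first second). About 2 N on a tab moves it; past level it falls by itself.
- left_tab (a point): centre of the top face of the gate's left pressing tab: a flange 60 mm (y) by 46 mm (x), 4 mm thick, on the upper edge of the trough's robot-side wall, at x -47, y +120, z +54 mm from the pivot in the gate's frame. About 212 mm over the bench when its end is up, 153 mm when down; going down it also moves outward by about 27 mm.
- right_tab (a point): the same for the right tab, at y = -120 mm.
- release (a joint): m. Travel of the release bar: 0 shut, 0.045 fully open (end stop). It slides in the feeder's +y direction with about 2 N of friction and stays where it is left. A stop plate hanging from it closes the inlet ramp; from about 0.035 on the balls run out under the bar.
- release_pin (a point): top centre of the upright steel pin (14 mm across, 44 mm of it above the bar) near the right (-y) end of the release bar. Shut: x +53, y -85 mm in the feeder's frame, top 261 mm over the bench, bar's upper face 217 mm. Pushed to the feeder's left (+y) it opens the release. The bar ends 12 mm beyond the pin's centre on the -y side.
- left_tray (a point): centre of the inner floor (3 mm over the bench) of the left tray: fixed open steel tray, inside 124 mm (x) by 134 mm (y), walls 50 mm high, 100 mm on its outer side. Lies at y = +296 mm in the feeder's frame, axes as the feeder's.
- right_tray (a point): the same for the right tray, at y = -296 mm.
- ball1: steel ball, 28 mm across, number 1 in the queue on the inlet ramp (1 is against the stop plate). Origin on its skin (turns with it).
- ball1_center (a point): centre of ball 1.
- ball2: steel ball, 28 mm across, number 2 in the queue on the inlet ramp (1 is against the stop plate). Origin on its skin (turns with it).
- ball2_center (a point): centre of ball 2.
- ball3: steel ball, 28 mm across, number 3 in the queue on the inlet ramp (1 is against the stop plate). Origin on its skin (turns with it).
- ball3_center (a point): centre of ball 3.
- wrench: steel wrench, 160 mm long, lying flat in front of the feeder; not part of the job. Origin: centre of its underside.
- tube_offcut: upright offcut of square steel tube, 30 x 30 x 60 mm, behind the left chute; not part of the job. Origin: centre of its underside.
- tin: bare metal can, 60 mm across, 90 mm tall, behind the right chute; not part of the job. Origin: centre of its underside.
- flatbar: steel flat bar, 140 x 30 x 8 mm, lying in front of the feeder; not part of the job. Origin: centre of its underside.
- collar: dark steel collar, 44 mm across, 18 mm tall, in front of the left chute; not part of the job. Origin: centre of its underside.
- hexnut: large dark steel hexagon nut, 35 mm across flats, 16 mm tall, in front of the right chute; not part of the job. Origin: centre of its underside.

How it is judged:
On the way, in this order (a step that is already met when the one before it is completed fails the run):
1. the gate is tipped fully over to the side opposite to its start while the release is still shut (value of joint release below 0.015 m and ((value of joint gate above 0.2 rad and distance of left_tab from where it was at the start of the episode above 0.0335 m) or (value of joint gate below -0.2 rad and distance of left_tab from where it was at the start of the episode above 0.0335 m))), for 0.2 s.
2. the release is pushed open (value of joint release above 0.036 m), for 0.1 s.
At the end, for the whole second after the job is handed in: The gate is tipped more than 0.2 rad to the side opposite to its start, the release is open by more than 36 mm, and all three balls lie in the tray on that side, slower than 0.15 m/s (((value of joint gate above 0.2 rad and distance of left_tab from where it was at the start of the episode above 0.0335 m and x of ball1_center in the frame of left_tray between -0.065 and 0.065 m and y of ball1_center in the frame of left_tray between -0.07 and 0.07 m and z of each of ball1_center, ball2_center, ball3_center in the frame of left_tray below 0.035 m and x of ball2_center in the frame of left_tray between -0.065 and 0.065 m and y of ball2_center in the frame of left_tray between -0.07 and 0.07 m and x of ball3_center in the frame of left_tray between -0.065 and 0.065 m and y of ball3_center in the frame of left_tray between -0.07 and 0.07 m and linear speed of each of ball1, ball2, ball3 below 0.15 m/s and value of joint release above 0.036 m) or (value of joint gate below -0.2 rad and distance of left_tab from where it was at the start of the episode above 0.0335 m and x of ball1_center in the frame of right_tray between -0.065 and 0.065 m and y of ball1_center in the frame of right_tray between -0.07 and 0.07 m and z of each of ball1_center, ball2_center, ball3_center in the frame of right_tray below 0.035 m and x of ball2_center in the frame of right_tray between -0.065 and 0.065 m and y of ball2_center in the frame of right_tray between -0.07 and 0.07 m and x of ball3_center in the frame of right_tray between -0.065 and 0.065 m and y of ball3_center in the frame of right_tray between -0.07 and 0.07 m and linear speed of each of ball1, ball2, ball3 below 0.15 m/s and value of joint release above 0.036 m))); the robot touches nothing.
It fails at once if a ball is touched by the robot (contact force between any of the fingers, the arm and ball1 above 0.5 N or contact force between any of the fingers, the arm and ball2 above 0.5 N or contact force between any of the fingers, the arm and ball3 above 0.5 N).
It fails at once if a ball is lifted off the feeder (height (world z) of any of ball1_center, ball2_center, ball3_center above 0.225 m).
It fails at once if a tool or offcut on the bench is moved by more than 40 mm or lifted (distance of any of wrench, tube_offcut, tin, flatbar, collar, hexnut from where it was at the start of the episode above 0.04 m).
It also fails if it takes over 48 s, if anything falls off the work surface, if the arm or the gripper's body presses on something with over 40 N, if the wrist force passes 120 N, or if a joint passes its speed limit or range.

## Working session

There is one attempt and no reset: what is moved stays moved. The work goes in short steps, Python scripts to look and compute and a shell command to move; the robot and the scene stay as the last step left them, time stands still between calls to the robot, and variables do not carry over. Pictures are saved under pics/ and viewed, about 8 in all and at most 12, crops included, and the job is handed in when it is done.

```bash
mkdir -p pics; cat > h.py <<'E'
import numpy as np, cv2
from plant import env
def pts(p,mask=None):
    z=p["z_map"]; K=np.array(p["intrinsics"]); V=np.array(p["view"])
    m=z>0
    if mask is not None: m&=mask
    v,u=np.nonzero(m); d=z[v,u]
    c=np.stack([(u-K[0,2])*d/K[0,0],(v-K[1,2])*d/K[1,1],d],1)
    return (c-V[:3,3])@V[:3,:3]
def save(p,n): cv2.imwrite("pics/"+n,p["img"][:,:,::-1])
E
python3 - <<'E'
from h import *
s=env.read_state(); print(s["t"],s["eef_pos"],s["eef_rot"])
for c in ["side","top"]:
    p=env.get_image(c); save(p,c+"1.png")
    V=np.array(p["view"]); print(c,"cam",-V[:3,:3].T@V[:3,3])
    for n in ["gate","left_tab","right_tab","release","release_pin","left_tray","right_tray","feeder","ball1","wrench","tin","tube_offcut","collar","hexnut","flatbar"]:
        r=env.cut_out(p,n)
        for q in r[:2]:
            P=pts(p,q["mask"]); 
            print(n,round(q["confidence"],2),q["rect"],np.median(P,0).round(3) if len(P) else None, P[:,2].max().round(3) if len(P) else 0)
E
```

```text
0.0 [0.18216127 0.57105748 0.23045045] [[-5.25767435e-04  3.03929106e-01  9.52694506e-01]
 [-1.64420428e-03  9.52693087e-01 -3.03929561e-01]
 [-9.99998510e-01 -1.72622065e-03 -1.17346526e-06]]
side cam [0.54505676 0.75633855 0.87632063]
gate 0.96 [277.3, 167.1, 346.6, 295.0] [0.532 0.089 0.15 ] 0.247
left_tab 0.82 [283.3, 167.0, 343.9, 291.2] [0.531 0.091 0.15 ] 0.247
right_tab 0.74 [278.0, 167.1, 345.3, 294.1] [0.531 0.09  0.15 ] 0.247
release 0.91 [271.3, 169.5, 283.3, 232.7] [0.608 0.052 0.217] 0.261
release 0.62 [266.3, 209.1, 279.2, 220.8] [0.617 0.084 0.199] 0.212
release_pin 0.89 [270.0, 169.7, 283.6, 235.7] [0.611 0.037 0.217] 0.261
left_tray 0.68 [217.9, 149.8, 363.6, 416.9] [0.542 0.128 0.063] 0.262
right_tray 0.69 [215.4, 152.9, 364.7, 417.8] [0.542 0.127 0.06 ] 0.262
feeder 0.88 [217.0, 150.7, 368.1, 416.4] [0.542 0.128 0.062] 0.262
feeder 0.75 [282.4, 165.9, 344.7, 296.3] [0.532 0.091 0.15 ] 0.246
ball1 0.41 [266.8, 210.4, 282.1, 225.2] [0.617 0.084 0.199] 0.205
wrench 0.33 [270.6, 166.7, 285.8, 232.4] [0.61  0.048 0.217] 0.262
wrench 0.3 [257.0, 300.9, 268.8, 326.6] [0.
[... 1084 characters left out ...]
0.07  0.05 ] 0.262
feeder 0.85 [120.2, 143.4, 416.5, 291.4] [0.557 0.072 0.048] 0.262
ball1 0.42 [247.8, 165.1, 263.4, 179.8] [0.671 0.088 0.206] 0.213
wrench 0.83 [222.9, 284.0, 287.2, 312.8] [0.396 0.093 0.006] 0.013
tin 0.74 [205.3, 201.9, 334.2, 272.1] [0.542 0.058 0.155] 0.249
tin 0.71 [303.8, 161.2, 331.6, 191.4] [ 0.698 -0.065  0.087] 0.095
tube_offcut 0.62 [199.8, 201.6, 214.6, 216.8] [0.625 0.229 0.036] 0.065
tube_offcut 0.25 [204.5, 200.6, 335.6, 272.5] [0.541 0.061 0.154] 0.249
collar 0.47 [195.3, 270.4, 213.1, 289.8] [0.435 0.227 0.016] 0.023
hexnut 0.49 [336.4, 248.8, 352.7, 268.3] [ 0.504 -0.137  0.015] 0.021
flatbar 0.7 [295.3, 267.6, 348.0, 286.1] [ 0.454 -0.082  0.007] 0.013
```

```bash
python3 - <<'E'
from h import *
P={}
for c in ["side","top"]:
    p=env.get_image(c); P[c]=p
    a=pts(p)
    a=a[(a[:,0]>.35)&(abs(a[:,1]-.07)<.45)]
    # pin top
    g=a[(a[:,2]>.253)&(a[:,2]<.27)&(a[:,0]>.57)&(a[:,0]<.66)]; print(c,"pin",len(g),g.mean(0).round(4),g.min(0).round(3),g.max(0).round(3))
    b=a[(abs(a[:,2]-.217)<.004)&(a[:,0]>.57)&(a[:,0]<.66)&(a[:,1]>-.05)&(a[:,1]<.17)]
    if len(b): r=cv2.minAreaRect(b[:,:2].astype(np.float32)); print("bar",len(b),r)
    r=env.cut_out(p,"gate"); m=r[0]["mask"]; G=pts(p,m)
    w=G[G[:,2]>.235]; print("weight",len(w),w.mean(0).round(4),w.min(0).round(3),w.max(0).round(3))
    for y in np.arange(-.1,.26,.02):
        s=G[(G[:,1]>=y)&(G[:,1]<y+.02)]
        if len(s): print(round(y,2),len(s),"x",s[:,0].min().round(3),s[:,0].max().round(3),"z med/max",np.median(s[:,2]).round(3),s[:,2].max().round(3), "robotside z",np.median(s[s[:,0]<s[:,0].min()+.03][:,2]).round(3))
a=cv2.resize(P["side"]["img"][140:420,180:400],None,fx=2.1,fy=2.1)
b=cv2.resize(P["top"]["img"][130:320,100:430],None,fx=2.4,fy=2.4)
cv2.imwrite("pics/a.png",a[:,:,::-1]); cv2.imwrite("pics/b.png",b[:,:,::-1]); print(env.read_state()["t"])
E
```

```text
side pin 31 [ 0.6217 -0.0069  0.259 ] [ 0.616 -0.016  0.253] [ 0.628 -0.001  0.262]
bar 253 ((0.6076788306236267, 0.07079486548900604), (0.018599476665258408, 0.15701518952846527), 12.70728588104248)
weight 217 [0.5117 0.0835 0.2405] [0.492 0.064 0.235] [0.531 0.101 0.247]
-0.1 6 x 0.561 0.569 z med/max 0.171 0.173 robotside z 0.171
-0.08 222 x 0.508 0.606 z med/max 0.19 0.221 robotside z 0.216
-0.06 292 x 0.505 0.603 z med/max 0.196 0.217 robotside z 0.211
-0.04 299 x 0.502 0.599 z med/max 0.18 0.212 robotside z 0.206
-0.02 173 x 0.51 0.595 z med/max 0.156 0.208 robotside z 0.205
0.0 169 x 0.538 0.59 z med/max 0.15 0.194 robotside z 0.15
0.02 172 x 0.495 0.584 z med/max 0.145 0.195 robotside z 0.007
0.04 163 x 0.519 0.582 z med/max 0.139 0.192 robotside z 0.139
0.06 278 x 0.43 0.573 z med/max 0.138 0.247 robotside z -0.001
0.08 480 x 0.492 0.572 z med/max 0.21 0.245 robotside z 0.23
0.1 228 x 0.503 0.568 z med/max 0.124 0.24 robotside z 0.125
0.12 213 x 0.497 0.564 z med/max 0.119 0.169 robotside z 0.12
0.14 308 x 0.46 0.558 z med/max 0.116 0.165 robotside z 0.158
0.16 425 x 0.454 0
[... 796 characters left out ...]
.2 robotside z 0.15
0.02 210 x 0.533 0.608 z med/max 0.145 0.2 robotside z 0.145
0.04 215 x 0.503 0.583 z med/max 0.141 0.232 robotside z 0.2
0.06 296 x 0.494 0.58 z med/max 0.231 0.247 robotside z 0.241
0.08 225 x 0.495 0.573 z med/max 0.237 0.244 robotside z 0.239
0.1 150 x 0.514 0.568 z med/max 0.124 0.175 robotside z 0.124
0.12 187 x 0.51 0.592 z med/max 0.119 0.168 robotside z 0.12
0.14 276 x 0.46 0.59 z med/max 0.126 0.163 robotside z 0.158
0.16 337 x 0.456 0.556 z med/max 0.151 0.159 robotside z 0.153
0.18 327 x 0.452 0.55 z med/max 0.145 0.155 robotside z 0.148
0.2 119 x 0.454 0.573 z med/max 0.112 0.149 robotside z 0.145
0.22 3 x 0.486 0.546 z med/max 0.078 0.08 robotside z 0.04
1.8
```

View pics/a.png

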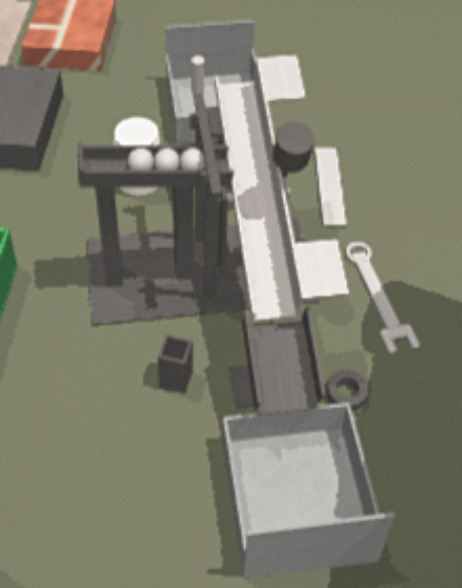

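View pics/b.png

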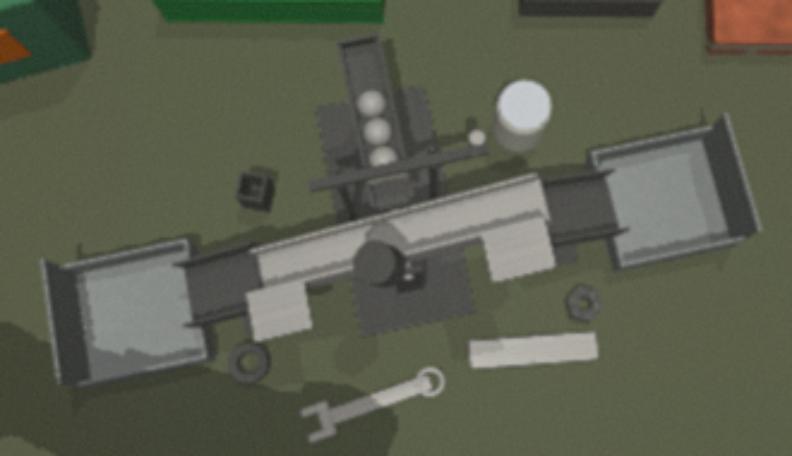

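The left end is down, so the right tab is the raised one. Feeder yaw is about 13° and its origin about (0.552, 0.063). The predicted tab positions match the depth data.

```bash
python3 -m handwheel '[[0,0,0.05,0],[0,0,0.05,0],[0.019,-0.0353,0,0.03],[0.019,-0.0353,0,0.03],[0.019,-0.0353,0,0.03],[0.019,-0.0353,0,0.03],[0.019,-0.0353,0,0.03],[0.019,-0.0353,0,0.03],[0.019,-0.0353,0,0.03],[0.019,-0.0353,0,0.03],[0.019,-0.0353,0,0.03],[0.019,-0.0353,0,0.03],[0.019,-0.0353,0,0.03],[0.019,-0.0353,0,0.03],[0.019,-0.0353,0,0.03],[0.019,-0.0353,0,0.03],[0.019,-0.0353,0,0.03],[0.019,-0.0353,0,0.03],[0.019,-0.0353,0,0.03],[0.019,-0.0353,0,0.03]]' 1 60; python3 -c "
from plant import env
s=env.read_state();print(s['joint_pos'],s['eef_rot'])"
```

```text
t: 3.8
eef_pos: [0.5249, -0.0655, 0.3315]
eef_rot: [[0.001, -0.23, 0.973], [0.0, 0.973, 0.23], [-1.0, -0.0, 0.001]]
wrist_force: [1.5, 1.4, 0.2]
width: -0.0001
[-1.24152331e-01  1.57024876e-01 -2.09255899e-02  1.39233341e+00
  1.44368449e-04 -3.56292540e-01] [[ 5.26381743e-04 -2.30060874e-01  9.73176098e-01]
 [ 7.97988973e-05  9.73176239e-01  2.30060865e-01]
 [-9.99999858e-01 -4.34414595e-05  5.30620809e-04]]
```

```bash
python3 -m handwheel '[[0,0,-0.04,0],[0,0,-0.04,0],[0,0,-0.02,0],[0,0,-0.01,0],[0,0,-0.01,0],[0,0,-0.01,0],[0,0,-0.01,0],[0,0,-0.01,0],[0,0,-0.01,0],[0,0,0,0],[0,0,0,0],[0,0,0,0]]'; python3 - <<'E'
from h import *
p=env.get_image("side"); P=env.get_image("top")
a=cv2.resize(p["img"][140:420,180:400],None,fx=2.1,fy=2.1); cv2.imwrite("pics/c.png",a[:,:,::-1])
for q in (p,P):
    G=pts(q,env.cut_out(q,"gate")[0]["mask"])
    for y in (.15,.18,-.08):
        s=G[abs(G[:,1]-y)<.01]; s=s[s[:,0]<s[:,0].min()+.03] if len(s) else s
        print(y,len(s),np.median(s[:,2]).round(3) if len(s) else 0)
print(env.read_state()["eef_pos"],env.read_state()["wrist_force"])
E
```

```text
t: 5.0
eef_pos: [0.5247, -0.0638, 0.1717]
eef_rot: [[0.001, -0.229, 0.973], [-0.0, 0.973, 0.229], [-1.0, -0.0, 0.001]]
wrist_force: [-0.5, -0.7, -0.1]
width: -0.0002
0.15 73 0.212
0.18 58 0.218
-0.08 5 0.0
0.15 125 0.211
0.18 53 0.217
-0.08 0 0
[ 0.52465975 -0.06380982  0.17171591] [-0.48481114  0.60466055 -0.40078112]
```

View pics/c.png

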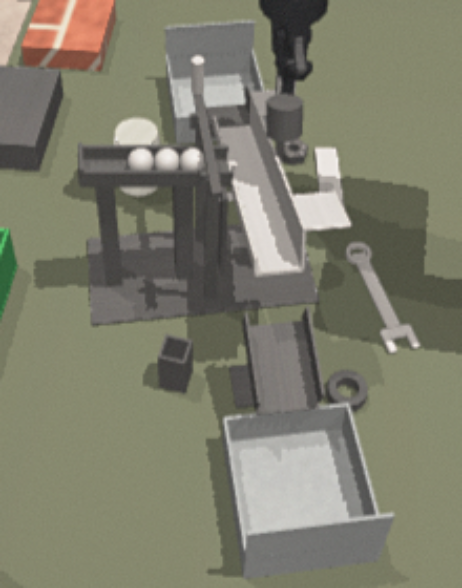

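The gate has tipped right: the left tab now reads 0.212 m. The pin hasn't moved and the balls are still queued. Next I go up and over to the −y side of the pin.

```bash
python3 -m handwheel '[[0,0,0.04,0],[0,0,0.04,0],[0,0,0.04,0],[0,0,0.04,0],[0.036,0.004,0,0],[0.036,0.004,0,0],[0.036,0.004,0,0],[0,0,0,0],[0,0,-0.04,0],[0,0,-0.04,0],[0,0,-0.02,0],[0,0,0,0],[0,0,0,0]]'; python3 - <<'E'
from h import *
p=env.get_image("side"); P=env.get_image("top")
a=cv2.resize(p["img"][140:300,180:400],None,fx=2.5,fy=2.5);b=cv2.resize(P["img"][130:290,180:400],None,fx=2.5,fy=2.5)
cv2.imwrite("pics/d.png",np.hstack([a,b])[:,::,::-1][:, :, :] if 0 else cv2.resize(np.vstack([a,b]),(412,600))[:,:,::-1])
E
```

```text
t: 6.5
eef_pos: [0.632, -0.0519, 0.2322]
eef_rot: [[0.0, -0.229, 0.973], [-0.0, 0.973, 0.229], [-1.0, -0.0, 0.0]]
wrist_force: [0.1, -0.5, 1.4]
width: 0.0001
```

View pics/d.png

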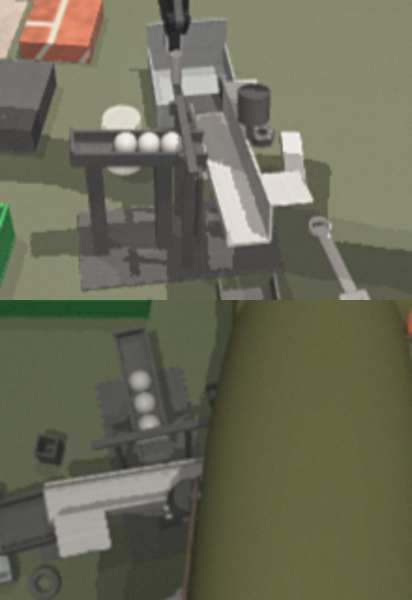

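The side view shows the fingers just behind the pin and in line with it, with no contact force. I start pushing along the feeder's +y.

```bash
python3 -m handwheel '[[-0.0018,0.0078,0,0],[-0.0018,0.0078,0,0],[-0.0011,0.0049,0,0],[-0.0011,0.0049,0,0],[-0.0011,0.0049,0,0],[-0.0011,0.0049,0,0],[-0.0011,0.0049,0,0]]';python3 -m handwheel '[[-0.0011,0.0049,0,0],[-0.0011,0.0049,0,0],[-0.0011,0.0049,0,0]]'; python3 - <<'E'
from h import *
p=env.get_image("side")
a=pts(p); g=a[(a[:,2]>.245)&(a[:,2]<.264)&(a[:,0]>.57)&(a[:,0]<.65)&(abs(a[:,1])<.08)]; print(g.mean(0).round(4),g.max(0).round(3))
b=a[(abs(a[:,2]-.217)<.004)&(a[:,0]>.56)&(a[:,0]<.66)&(a[:,1]>-.05)&(a[:,1]<.22)]
print(cv2.minAreaRect(b[:,:2].astype(np.float32)), b[:,1].max())
E
```

```text
t: 7.3
eef_pos: [0.6233, -0.0114, 0.2315]
eef_rot: [[0.0, -0.229, 0.973], [-0.0, 0.973, 0.229], [-1.0, -0.0, 0.0]]
wrist_force: [1.7, -1.9, 2.7]
width: 0.0006
t: 7.6
eef_pos: [0.6199, 0.0034, 0.2313]
eef_rot: [[-0.0, -0.229, 0.973], [0.0, 0.973, 0.229], [-1.0, 0.0, -0.0]]
wrist_force: [0.4, -0.5, 1.7]
width: -0.0003
[0.6159 0.0221 0.2558] [0.629 0.034 0.263]
((0.600120484828949, 0.1040143072605133), (0.0186795461922884, 0.15708591043949127), 12.577680587768555) 0.1806592085012417
```

The bar has moved about 34 mm. I push the last 11 mm to the end stop.

```bash
python3 -m handwheel '[[-0.0009,0.0039,0,0],[-0.0009,0.0039,0,0],[-0.0004,0.002,0,0]]';python3 -m handwheel '[[-0.0004,0.002,0,0],[0,0,0,0]]'; python3 - <<'E'
from h import *
p=env.get_image("side")
a=pts(p)
b=a[(abs(a[:,2]-.217)<.004)&(a[:,0]>.56)&(a[:,0]<.66)&(a[:,1]>-.05)&(a[:,1]<.22)]
print(cv2.minAreaRect(b[:,:2].astype(np.float32)), b[:,1].max())
E
```

```text
t: 7.95
eef_pos: [0.6176, 0.0132, 0.2312]
eef_rot: [[-0.0, -0.229, 0.973], [0.0, 0.973, 0.229], [-1.0, 0.0, -0.0]]
wrist_force: [0.2, -2.1, 0.5]
width: 0.0001
t: 8.15
eef_pos: [0.6174, 0.014, 0.2313]
eef_rot: [[0.0, -0.229, 0.973], [-0.002, 0.973, 0.229], [-1.0, -0.002, -0.0]]
wrist_force: [0.4, -4.3, 0.9]
width: -0.0004
((0.5973487496376038, 0.11074632406234741), (0.020431524142622948, 0.16397380828857422), 13.038470268249512) 0.18995294839816468
```

```bash
python3 -m handwheel '[[-0.0005,0.002,0,0],[-0.0005,0.002,0,0],[0,0,0,0]]'; python3 - <<'E'
from h import *
p=env.get_image("side")
a=pts(p)
b=a[(abs(a[:,2]-.217)<.004)&(a[:,0]>.56)&(a[:,0]<.66)&(a[:,1]>-.05)&(a[:,1]<.22)]
print(b[:,1].max())
E
python3 -m handwheel '[[0.002,-0.0085,0,0],[0.004,-0.017,0,0],[0.004,-0.017,0,0],[0,0,0.05,0],[0,0,0.05,0],[-0.04,-0.01,0,0],[-0.04,-0.01,0,0],[-0.04,-0.01,0,0],[-0.02,-0.04,0,0],[0,-0.05,0,0],[0,-0.05,0,0],[0,-0.05,0,0],[0,-0.05,0,0],[0,-0.05,0,0],[0,0,0,0],[0,0,0,0],[0,0,0,0],[0,0,0,0]]'
python3 - <<'E'
from h import *
p=env.get_image("side"); P=env.get_image("top"); print(env.read_state()["t"])
for n,q in (("s",p),("t",P)):
    a=pts(q)
    b=a[(abs(a[:,2]-.217)<.004)&(a[:,0]>.56)&(a[:,0]<.66)&(a[:,1]>-.05)&(a[:,1]<.22)]
    g=a[(a[:,2]>.253)&(a[:,2]<.27)&(a[:,0]>.57)&(a[:,0]<.66)&(abs(a[:,1])<.08)]
    l=a[(np.hypot(a[:,0]-.483,a[:,1]-.153)<.015)&(a[:,2]>.1)]
    print(n,"bar",b[:,1].max(),"pin",g.mean(0).round(4),"shift",((g.mean(0)[:2]-[.6225,-.008])@[-.225,.974]).round(4),"ltab z",np.median(l[:,2]).round(3))
save(p,"e_s.png"); b=cv2.resize(P["img"][130:320,100:430],None,fx=2.4,fy=2.4); cv2.imwrite("pics/e.png",b[:,:,::-1])
E
```

```text
t: 8.5
eef_pos: [0.6173, 0.0143, 0.2315]
eef_rot: [[0.002, -0.227, 0.974], [-0.009, 0.974, 0.227], [-1.0, -0.009, -0.0]]
wrist_force: [4.8, -15.7, -0.6]
width: 0.0002
0.19002373953588056
t: 10.35
eef_pos: [0.4865, -0.3426, 0.3316]
eef_rot: [[0.0, -0.231, 0.973], [0.0, 0.973, 0.231], [-1.0, 0.0, 0.0]]
wrist_force: [0.1, 0.5, -0.2]
width: -0.0
10.45
s bar 0.1911976522170366 pin [0.6117 0.0375 0.2581] shift 0.0468 ltab z 0.212
t bar 0.18747999896639203 pin [0.6133 0.0345 0.2592] shift 0.0434 ltab z 0.212
```

View pics/e.png

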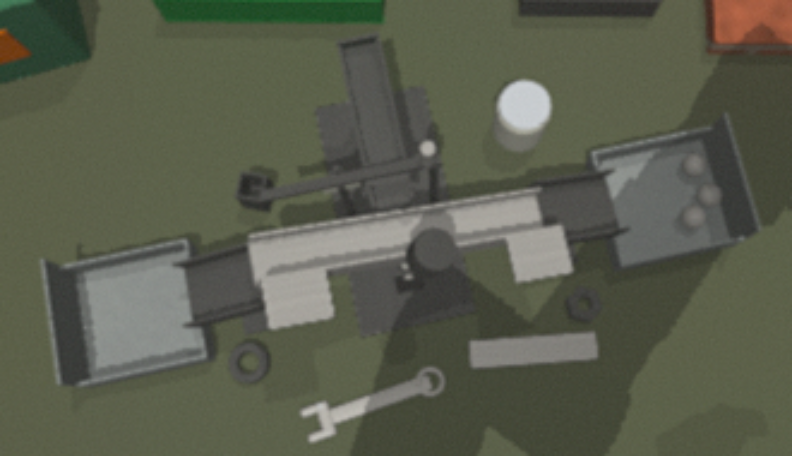

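All three balls are in the right tray, the release is at its stop and the gate is tipped right. The inlet ramp is empty. I let the balls settle, check once more, then hand in.

```bash
python3 -m handwheel '[[0,0,0,0],[0,0,0,0],[0,0,0,0],[0,0,0,0],[0,0,0,0],[0,0,0,0],[0,0,0,0],[0,0,0,0],[0,0,0,0],[0,0,0,0],[0,0,0,0],[0,0,0,0],[0,0,0,0],[0,0,0,0],[0,0,0,0]]' >/dev/null; python3 - <<'E'
from h import *
R=np.array([.552,.063])+.296*np.array([.225,-.974]); X=np.array([[.974,.225],[-.225,.974]])
def balls():
    p=env.get_image("top"); o=[]
    for n in ("ball1","ball2","ball3"):
        for r in env.cut_out(p,n):
            c=np.median(pts(p,r["mask"]),0); o.append((n,round(r["confidence"],2),(X@(c[:2]-R)).round(3),c[2].round(3)))
    return o
a=balls(); b=balls()
for i in a+["--"]+b: print(i)
s=env.read_state(); print(s["t"],s["wrist_force"])
if not (abs(s["joint_vel"])>.05).any(): env.hand_in(); print("handed in")
E
```

```text
('ball1', 0.63, array([ 0.031, -0.044]), np.float64(0.026))
('ball1', 0.52, array([-0.027, -0.027]), np.float64(0.025))
('ball1', 0.43, array([0.054, 0.325]), np.float64(0.216))
('ball2', 0.63, array([ 0.031, -0.044]), np.float64(0.026))
('ball2', 0.52, array([-0.027, -0.027]), np.float64(0.025))
('ball2', 0.43, array([0.054, 0.325]), np.float64(0.216))
('ball3', 0.63, array([ 0.031, -0.044]), np.float64(0.026))
('ball3', 0.52, array([-0.027, -0.027]), np.float64(0.025))
('ball3', 0.43, array([0.054, 0.325]), np.float64(0.216))
--
('ball1', 0.61, array([ 0.03 , -0.045]), np.float64(0.025))
('ball1', 0.46, array([-0.005, -0.051]), np.float64(0.025))
('ball1', 0.41, array([-0.027, -0.029]), np.float64(0.025))
('ball2', 0.61, array([ 0.03 , -0.045]), np.float64(0.025))
('ball2', 0.46, array([-0.005, -0.051]), np.float64(0.025))
('ball2', 0.41, array([-0.027, -0.029]), np.float64(0.025))
('ball3', 0.61, array([ 0.03 , -0.045]), np.float64(0.025))
('ball3', 0.46, array([-0.005, -0.051]), np.float64(0.025))
('ball3', 0.41, array([-0.027, -0.029]), np.float64(0.025))
12.35 [ 0.42301571  0.72361391 -0.82890885]
the job is handed in; nothing more can be done
handed in
```

The job is done and handed in at about 12.4 s. The gate started tipped left, so I pressed the raised right tab until it fell fully to the right. With the release still shut, I then pushed the pin along the feeder's +y to its end stop and backed the arm away.

**Last checks:**
- **Gate:** the left tab is 212 mm over the bench, so the gate is fully tipped right.
- **Release:** the pin moved 43 to 47 mm (top and side camera), and the force at the stop was about 16 N.
- **Balls:** all three lie in the right tray, at about (30, -45), (-5, -51) and (-27, -29) mm from its centre. The two balls found in both of the last pictures moved no more than 2 mm between them.
- **Tools and offcuts:** they look unmoved in the last top picture I viewed. I didn't measure this.
- **Arm:** it was clear of everything and still.

**Disagreement:** in the first of the last two pictures the network missed one ball and, at low confidence (0.43), reported one up at the release bar, near the pin (z 0.216). The earlier top view showed the inlet ramp empty, and the second picture found all three balls in the tray, so I took it as a false detection.

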